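Put the bench tools back in the fitted tray

ROBOT

A 6-joint arm with a two-finger parallel gripper is mounted at the origin on the work surface. World frame = base frame: x ahead of the robot, y to its left, z up, the work surface at z = 0. Lengths are in m, angles in rad, forces in N, time in s.
With the tool pointing down it reaches from about 0.15 to 0.775 m from the base axis. Payload 6.1 kg.
Tool frame: the origin (TCP) lies at the centre of the arm's flange, where the gripper is bolted on; the fingertips stand 173 mm ahead of it and the grasp point (between the pads) lies 155 mm ahead of it; z points along the fingers, y is the line along which they close (so a half turn about z gives the same grasp; the last joint's range is limited). The gripper opens to 85 mm and grips with 20 to 120 N. Pads are 22 mm wide; open, the fingers measure 114 mm over their backs; the gripper's body (76 mm by 85 mm) begins 54 mm behind the grasp point. The pads swing forward as they close: fully open they stand 13 mm farther back than shut.
Start: joints at [1.323, 0.126, -0.04, 1.405, 0, 1.571], TCP at [0.129, 0.509, 0.405] pointing down, gripper open.
Joint ranges: [-2.72, 2.72], [-0.95, 1.95], [-1.27, 1.35], [-1.78, 2.02], [-1.46, 1.47], [-3.14, 3.14]. Speed limits (rad/s): [2.39, 2.39, 3.01, 3.14, 3.14, 3.14].

INTERFACE

Orientations are given as a unit quaternion [w, x, y, z].
In Python, from workcell import * gives the robot as it stands.
- The arm moves only by the tool send_rows, never from a script. Its argument "motion" is a list of rows, each an object of numbers: "ax", "ay", "az": the turn, a rotation vector about the tool's x, y, z in units of 6 degrees (1.0 is 6 degrees); "dx", "dy", "dz": the shift along the tool's x, y, z in mm; "hand": the finger opening in mm, from 0 to 85.4. In form: [{"ax": .., "ay": .., "az": .., "dx": .., "dy": .., "dz": .., "hand": ..}, ...]. A call has 1 to 5 rows; each row is the pose to reach, as a shift and turn from the pose commanded when the call began, along the tool's axes at that moment; what a row does not reach only later rows make up. A row lasts 1/10 s, in which the tool goes at most 50 mm and 8.59 degrees, less where a joint would pass 70% of its speed; a pose out of reach is approached as far as the arm can. A call with a gripper value outside its range is refused whole. The fingers move at their own pace and stop on an object; "force" is the grip in N (left out, the last holds). Time passes only in rows, so rows that repeat a pose let the fingers close. It gives the time, the measured TCP pose, the force, the opening and the grip force at its end, in the units of the state.
- sense(): the state, without advancing time (a new reading comes with each control period).
- grab_frame(name): name is "side" or "top" or "wrist"; returns a dict with "frame" (480x640x3 uint8, blue, green, red), "camera_matrix" (3x3 intrinsics, pixels), "extrinsics" (4x4, takes a point from camera to world coordinates). Camera axes: x right, y up, looking along -z (the intrinsics and any distortion apply to the point x, -y, -z); pixel columns grow to the right and rows downward; lengths in m; the calibration is good to about 2 mm. A picture is of the moment at which its call begins. There is no depth.
- sign_off(): hands the job in; it is judged then, once.
The state is a dict: "t": time; "joint_pos": joint angles; "joint_vel": joint speeds; "joint_efforts": joint torques, N m; "tool_pos": TCP position; "orientation": TCP orientation; "force": force on the tool from outside, world axes, zero at the start; "ft_torque": the same for the moment, N m; "width": finger opening in m; "gripper_force": force on a finger pad.
Only numpy, scipy, OpenCV 4.12 (cv2) and the standard library are available. Lean on these libraries where they do the work, as an engineer would, in place of code of your own. Each camera call takes 0.05 s, during which the arm holds its last target. There are 200 camera calls.

TASK

Clear the bench: put the block plane, the spirit level, the tape measure and the try square back in the plywood tray, each set down (not dropped) in the recess cut to its shape so that it sits flat on the recess floor. Leave the glue bottle and the small offcut where they are.

Things in the scene. Friction and masses are not known exactly. Their poses are not given: they have to be found in the camera images.
- plane_center (a point): Block plane, dark steel with bright lever cap and brass knob, on its sole: 48 mm wide (x), 155 long (y), 55 high at the lever cap. Flat parallel cheeks 48 mm apart, 28 mm high over the middle 80 mm. The point: centre of the body, 14 mm above the sole. 0.6 kg. Either way round will do.
- level_center (a point): Small aluminium spirit level standing upright on its edge: 20 mm thick (x), 150 long (y), 40 high; flat parallel sides, black ends, green vial in the top. The point: its centre, 20 mm up. 0.2 kg. Either way round will do.
- tape_center (a point): Tape measure, grey plastic case lying flat, steel disc on top: 58 mm wide (x), 62 long (y), 34 thick. Its +y end is rounded (corner radius 18 mm), the other square. The -x and +x sides are flat and parallel from y = -31 to +13 mm. The point: its centre, 17 mm up. 0.25 kg. The offcut lies beside its rounded end.
- square_grip (a point): Try square lying flat. Dark wooden stock 32 mm wide (y), 18 thick; steel blade 2 mm thick, half-way up. The point: on the stock's centre line, 9 mm up, where the stock can be gripped across its width. From it the stock spans x = -61 to +29 mm, the blade x = -61 to -33, y = +16 to +116. 0.2 kg.
- plane_recess (a point): Centre of the floor of the plane's recess in its plywood insert, the long wide one: 64 mm (x) by 171 (y), 8 mm more than the plane all round. Recess 10 mm deep, floor 14 mm and insert top 24 mm above the bench. Finger notches 40 mm wide, 7 deep, at the middle of both sides (-x, +x).
- level_recess (a point): Centre of the floor of the level's recess, the long narrow one: 36 mm (x) by 166 (y), 8 mm more than the level all round. Recess 10 mm deep, floor 14 mm and insert top 24 mm above the bench. Finger notches 40 mm wide, 7 deep, at the middle of both sides (-x, +x).
- tape_recess (a point): Centre of the floor of the tape measure's recess, the short one: 74 mm (x) by 78 (y), 8 mm more than the case all round; the two corners at its +y end are cut off, for the rounded end of the case. Recess 10 mm deep, floor 14 mm and insert top 24 mm above the bench. Finger notches 36 mm wide, 7 deep, at the middle of both sides (-x, +x).
- square_recess (a point): On the floor of the L-shaped recess, the place for the square's point, axes alike. From it the stock's part spans x = -69 to +37 mm, y = -24 to +24, the blade's x = -69 to -25, y to +124: 8 mm more than the square all round. Recess 10 mm deep, floor 14 mm and insert top 24 mm above the bench. Finger notches, 7 mm deep (x = -20 to +20), on both sides of the stock, to y = -40 and +46.
- glue_center (a point): Yellow glue bottle, upright, 58 mm in diameter and about 170 mm high; the point is on its axis, 85 mm up. A bystander.
- offcut_center (a point): Small pine offcut 35 mm (x) by 45 (y) by 20 high, lying beside the rounded end of the tape measure; the point is its centre. A bystander.

How it is judged:
At the end, for the whole second after the job is handed in: Each of the four tools rests at the bottom of its own recess (its listed point within 14 mm sideways of the recess's point, height within 4 mm of sitting on the recess floor, within 0.06 rad of upright or flat, turned within 0.16 rad of the recess), released and at rest (horizontal distance between plane_center and plane_recess below 0.014 m and z of plane_center in the frame of plane_recess between 0.01 and 0.018 m and angle between each of plane_center, level_center, tape_center, square_grip's own z axis and vertical below 0.06 rad and angle between the y axis of plane_center and the y axis of plane_recess, either way round below 0.16 rad and linear speed of each of plane, level, tape, square below 0.01 m/s and angular speed of each of plane, level, tape, square below 0.1 rad/s and horizontal distance between level_center and level_recess below 0.014 m and z of level_center in the frame of level_recess between 0.016 and 0.024 m and angle between the y axis of level_center and the y axis of level_recess, either way round below 0.16 rad and horizontal distance between tape_center and tape_recess below 0.014 m and z of tape_center in the frame of tape_recess between 0.013 and 0.021 m and angle between the y axis of tape_center and the y axis of tape_recess, either way round below 0.16 rad and horizontal distance between square_grip and square_recess below 0.014 m and z of square_grip in the frame of square_recess between 0.005 and 0.013 m and angle between the y axis of square_grip and the y axis of square_recess, either way round below 0.16 rad); the robot touches nothing.
It fails at once if a tool is let go in the air, more than 5 cm above the bench ((height (world z) of plane_center above 0.064 m and contact force between the fingers and plane below 0.02 N) or (height (world z) of level_center above 0.07 m and contact force between the fingers and level below 0.02 N) or (height (world z) of tape_center above 0.067 m and contact force between the fingers and tape below 0.02 N) or (height (world z) of square_grip above 0.059 m and contact force between the fingers and square below 0.02 N)).
It fails at once if the glue bottle is knocked or shifted by more than 3 cm (distance of glue_center from where it was at the start of the episode above 0.03 m).
It fails at once if the offcut is shifted by more than 3 cm (distance of offcut_center from where it was at the start of the episode above 0.03 m).
It also fails if it takes over 115 s, if anything falls off the work surface, if the arm or the gripper's body presses on something with over 40 N, if the wrist force passes 120 N, or if a joint passes its speed limit or range.

## Working session

There is one attempt and no reset: what is moved stays moved. The work goes in short steps, Python scripts to look and compute and a tool call to move; the robot and the scene stay as the last step left them, time stands still between calls to the robot, and variables do not carry over. Pictures are saved under pics/ and viewed, at most 14 in all, crops included, and the job is handed in when it is done.

Besides the shell and the picture viewer there is one more tool, called after "Call:" as name(argument=value, ...), one argument or row to a line, values as JSON. send_rows: Moves the arm, as the interface text tells. Its arguments: {"type":"object","properties":{"motion":{"type":"array"},"force":{"type":"number"}},"required":["motion"]}

```bash
mkdir -p pics; cat > h.py <<'E'
from workcell import *
import numpy as np, cv2
from scipy.spatial.transform import Rotation as R
def snap(n,fn):
    f=grab_frame(n); cv2.imwrite('pics/'+fn+'.png',f['frame'])
    np.savez('pics/'+fn+'.npz',K=f['camera_matrix'],E=f['extrinsics']); return f
def px2w(fn,pts,z):
    d=np.load('pics/'+fn+'.npz');K,E=d['K'],d['E'];out=[]
    z=np.broadcast_to(z,len(pts))
    for (u,v),zz in zip(pts,z):
        c=np.linalg.solve(K,[u,v,1]); r=E[:3,:3]@np.array([c[0],-c[1],-c[2]]); o=E[:3,3]
        out.append(o+r*(zz-o[2])/r[2])
    return np.array(out)
E
python3 - <<'E'
from h import *
for n in('top','side'):
    f=snap(n,n+'0'); print(n,f.keys(),f['camera_matrix'].round(1).tolist(),f['extrinsics'].round(3).tolist())
s=sense();print(s['tool_pos'],s['orientation'],s['t'])
E
```

```text
top dict_keys(['frame', 'camera_matrix', 'extrinsics']) [[449.0, 0.0, 323.4], [0.0, 449.0, 239.6], [0.0, 0.0, 1.0]] [[-0.024, 0.995, -0.101, 0.511], [-1.0, -0.022, 0.013, -0.028], [0.011, 0.101, 0.995, 0.938], [0.0, 0.0, 0.0, 1.0]]
side dict_keys(['frame', 'camera_matrix', 'extrinsics']) [[519.1, 0.0, 317.5], [0.0, 519.1, 241.6], [0.0, 0.0, 1.0]] [[-0.999, 0.01, -0.043, 0.538], [-0.038, -0.679, 0.733, 0.734], [-0.022, 0.734, 0.679, 0.824], [0.0, 0.0, 0.0, 1.0]]
[0.12873112 0.50884866 0.40402839] [-7.37547717e-05  1.23574740e-01  9.92335017e-01 -7.01877281e-04] 0.1
```

View pics/top0.png

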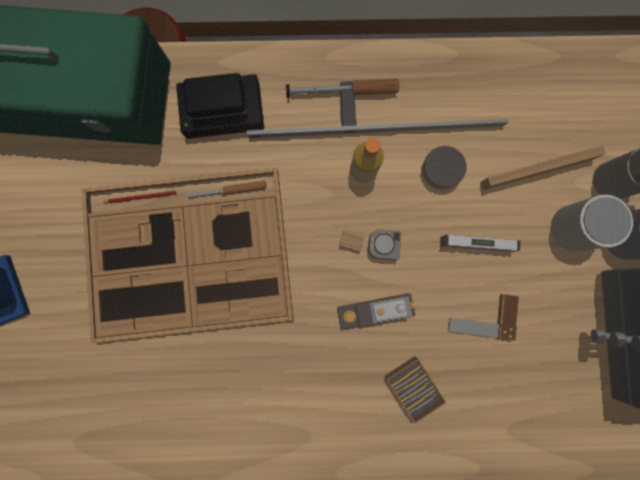

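View pics/side0.png

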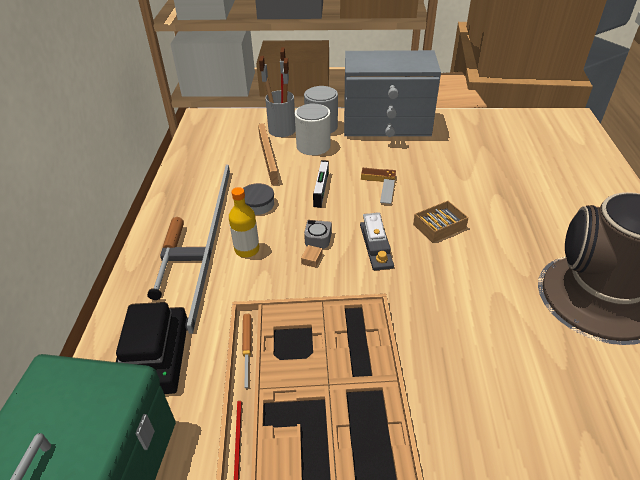

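The top view shows the tray at (85-290, 170-340). The tape is at (385,245), the offcut at (352,241), the level at (481,243), the plane at (376,311), the square's stock at (509,317) with its blade to the left, and the glue at (370,158). I'll enlarge these.

```bash
python3 - <<'E'
import cv2,numpy as np
im=cv2.imread('pics/top0.png')
def crop(x,y,w,h,k,fn):
    c=cv2.resize(im[y:y+h,x:x+w],None,fx=k,fy=k,interpolation=cv2.INTER_CUBIC)
    c=cv2.convertScaleAbs(c,alpha=1.7)
    for i in range(0,w,10): cv2.line(c,(i*k,0),(i*k,10 if i%50 else 20),(0,0,255),1)
    for i in range(0,h,10): cv2.line(c,(0,i*k),(10 if i%50 else 20,i*k),(0,0,255),1)
    cv2.imwrite(fn,c)
crop(80,190,220,145,3,'pics/c1.png')
crop(330,220,200,130,4,'pics/c2.png')
E
```

```text
(no output)
```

View pics/c1.png

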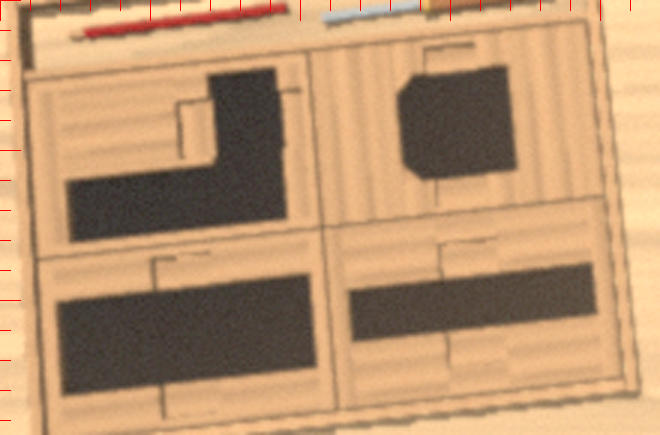

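View pics/c2.png

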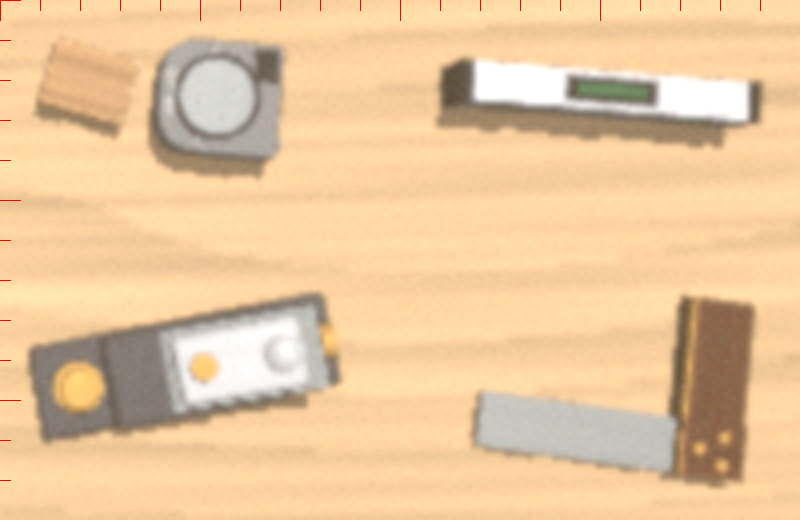

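The crops give tray recess corners and tool corners. The square's blade points to world +y, the same way as its recess, and the tape's round end is likewise +y in both.

```bash
cat > m.py <<'E'
from h import *
c1=lambda p:[(80+a/3,190+b/3) for a,b in p]; c2=lambda p:[(330+a/4,220+b/4) for a,b in p]
W=lambda p,z:px2w('top0',p,z)[:,:2]*1000
rec={'sq':[(208,76),(275,69),(286,217),(70,241),(66,181),(216,162)],'plane':[(57,302),(308,275),(316,366),(62,395)],'level':[(349,291),(592,263),(597,313),(353,341)],'tape':[(412,76),(506,66),(516,169),(423,178),(404,162),(398,96)]}
if __name__=='__main__':
  for k,p in rec.items():
    for z in(.014,.024):
        w=W(c1(p),z); d=np.diff(np.vstack([w,w[:1]]),axis=0)
        print(k,z,w.round().tolist(),'len',np.hypot(*d.T).round(1),'ang',np.degrees(np.arctan2(d[:,1],d[:,0])).round(1),'mean',w.mean(0).round(1))
  for k,z,p in [('tape',.034,[(219,98),(282,46),(277,157),(190,38)]),('tapedisc',.034,[(217,95)]),('level',.04,[(611,91),(462,80),(760,102)]),('plane',.012,[(183,366),(35.5,393.5),(331,338.5)]),('square',.018,[(718,358),(721,301),(713,479)]),('blade',.01,[(475,420),(672,440)]),
    ('offcut',.02,[(88,81)])]:
    w=W(c2(p),z); d=np.diff(w,axis=0); print(k,w.round(1).tolist(),np.degrees(np.arctan2(d[:,1],d[:,0])).round(1))
  print('glue',W([(372,147)],.17),W([(364,178)],0))
E
python3 m.py
```

```text
sq 0.014 [[663.0, 319.0], [667.0, 273.0], [565.0, 265.0], [552.0, 411.0], [593.0, 415.0], [604.0, 313.0]] len [ 46.2 102.8 146.9  41.2 102.5  60.1] ang [ -85.2 -175.2   95.1    5.3  -84.     6.1] mean [607.3 332.6]
sq 0.024 [[662.0, 315.0], [666.0, 270.0], [564.0, 261.0], [551.0, 406.0], [592.0, 410.0], [603.0, 309.0]] len [ 45.7 101.7 145.3  40.8 101.4  59.5] ang [ -85.2 -175.2   95.1    5.3  -84.     6.1] mean [606.3 328.7]
plane 0.014 [[511.0, 419.0], [525.0, 249.0], [464.0, 243.0], [448.0, 414.0]] len [170.   61.7 170.9  62.5] ang [ -85.2 -174.5   95.1    4.6] mean [486.9 331.3]
plane 0.024 [[511.0, 414.0], [525.0, 246.0], [464.0, 240.0], [449.0, 409.0]] len [168.1  61.  169.1  61.9] ang [ -85.2 -174.5   95.1    4.6] mean [487.2 327.4]
level 0.014 [[513.0, 221.0], [529.0, 56.0], [495.0, 53.0], [480.0, 219.0]] len [165.9  34.1 166.   33.9] ang [ -84.8 -175.    95.1    4.9] mean [504.1 137.4]
level 0.024 [[513.0, 219.0], [528.0, 55.0], [495.0, 52.0], [480.0, 216.0]] len [164.1  33.7 164.2  33.5] ang [ -84.8 -175.    95.1    4.9] mean [504.2 135.6]
tape 0.014 [[660.0, 179.0], [666.0
[... 170 characters left out ...]
157.3]
tape 0.024 [[659.0, 177.0], [664.0, 112.0], [593.0, 106.0], [589.0, 169.0], [600.0, 182.0], [645.0, 186.0]] len [64.4 71.2 63.2 17.1 45.5 16.6] ang [ -85.1 -174.9   94.3   49.     5.2  -35. ] mean [624.9 155.3]
tape [[590.0, -163.6], [615.8, -196.7], [559.5, -191.8], [620.9, -150.0]] [-52.  175.1  34.2]
tapedisc [[591.6, -162.7]] []
level [[588.6, -360.7], [595.8, -285.7], [581.3, -435.8]] [ 84.5 -95.5]
plane [[455.1, -143.4], [443.1, -67.7], [467.2, -219.7]] [ 99. -81.]
square [[452.9, -415.4], [481.6, -418.8], [392.5, -408.9]] [ -6.8 173.6]
blade [[424.1, -292.0], [411.5, -392.4]] [-97.1]
offcut [[601.5, -98.7]] []
glue [[ 750.6043929  -127.18696228]] [[ 736.20796093 -129.79192852]]
```

```bash
cat > go.py <<'E'
# usage: go.py x y ztip(mm, shut tips) phi(deg, of tool y)
from h import *; import sys
def rel(x,y,zt,phi):
    s=sense(); q=s['orientation']; Rc=R.from_quat([q[1],q[2],q[3],q[0]])
    p=np.radians(phi); ty=np.array([np.cos(p),np.sin(p),0]); tz=np.array([0,0,-1.]); tx=np.cross(ty,tz)
    rv=(Rc.inv()*R.from_matrix(np.c_[tx,ty,tz])).as_rotvec(degrees=True)/6
    d=Rc.inv().apply(np.array([x,y,zt+173])-s['tool_pos']*1000)
    print('t',round(s['t'],2),'tcp',(s['tool_pos']*1000).round(1),'w',round(s['width']*1000,1),'gf',round(s['gripper_force'],1),'F',s['force'].round(1))
    print('d',d.round(1),'a',rv.round(2))
if __name__=='__main__':
    rel(*map(float,sys.argv[1:5]))
E
python3 go.py 455 -143 110 9
```

```text
t 0.1 tcp [128.7 508.8 404. ] w 85.2 gf 0.0 F [0.9 0.8 0.9]
d [-476.2 -551.7  121.8] a [-1.000e-02  1.000e-02  1.113e+01]
```

Call:
send_rows(
  motion=[
    {"dx":-476,"dy":-552,"dz":122,"az":11.1,"hand":85},
    {"dx":-476,"dy":-552,"dz":122,"az":11.1,"hand":85},
    {"dx":-476,"dy":-552,"dz":122,"az":11.1,"hand":85},
    {"dx":-476,"dy":-552,"dz":122,"az":11.1,"hand":85},
    {"dx":-476,"dy":-552,"dz":122,"az":11.1,"hand":85},
  ],
)

```text
invalid input at $.motion[0]: expected keys ax, ay, az, dx, dy, dz, hand
```

```bash
python3 go.py 455 -143 110 9
```

```text
t 0.1 tcp [128.7 508.8 404. ] w 85.2 gf 0.0 F [0.9 0.8 0.9]
d [-476.2 -551.7  121.8] a [-1.000e-02  1.000e-02  1.113e+01]
```

Call:
send_rows(
  motion=[
    {"ax":0,"ay":0,"dx":-476,"dy":-552,"dz":122,"az":11.1,"hand":85},
    {"ax":0,"ay":0,"dx":-476,"dy":-552,"dz":122,"az":11.1,"hand":85},
    {"ax":0,"ay":0,"dx":-476,"dy":-552,"dz":122,"az":11.1,"hand":85},
    {"ax":0,"ay":0,"dx":-476,"dy":-552,"dz":122,"az":11.1,"hand":85},
    {"ax":0,"ay":0,"dx":-476,"dy":-552,"dz":122,"az":11.1,"hand":85},
  ],
)

```text
t: 0.6
tool_pos: [0.2392, 0.2866, 0.3628]
orientation: [0.0, 0.481, 0.877, -0.0]
force: [1.4, 0.6, 0.5]
width: 0.0849
gripper_force: 0.0
```

```bash
python3 go.py 455 -143 110 9
```

```text
t 0.6 tcp [239.2 286.6 362.8] w 84.9 gf 0.0 F [1.4 0.6 0.5]
d [-478.2  -49.1   79.9] a [-0.    0.    3.92]
```

Call:
send_rows(
  motion=[
    {"ax":0,"ay":0,"dx":-478,"dy":-49,"dz":80,"az":3.9,"hand":85},
    {"ax":0,"ay":0,"dx":-478,"dy":-49,"dz":80,"az":3.9,"hand":85},
    {"ax":0,"ay":0,"dx":-478,"dy":-49,"dz":80,"az":3.9,"hand":85},
    {"ax":0,"ay":0,"dx":-478,"dy":-49,"dz":80,"az":3.9,"hand":85},
    {"ax":0,"ay":0,"dx":-478,"dy":-49,"dz":80,"az":3.9,"hand":85},
  ],
)

```text
t: 1.1
tool_pos: [0.351, 0.0666, 0.3221]
orientation: [0.0, 0.647, 0.763, 0.0]
force: [1.5, 1.8, 0.1]
width: 0.0847
gripper_force: 0.0
```

```bash
python3 go.py 455 -143 110 9
```

```text
t 1.1 tcp [351.   66.6 322.1] w 84.7 gf 0.0 F [1.5 1.8 0.1]
d [-223.8   68.2   39.1] a [ 0.01 -0.    0.07]
```

Call:
send_rows(
  motion=[
    {"ax":0,"ay":0,"dx":-219,"dy":66,"dz":38,"az":0,"hand":85},
    {"ax":0,"ay":0,"dx":-219,"dy":66,"dz":38,"az":0,"hand":85},
    {"ax":0,"ay":0,"dx":-219,"dy":66,"dz":38,"az":0,"hand":85},
    {"ax":0,"ay":0,"dx":-219,"dy":66,"dz":38,"az":0,"hand":85},
    {"ax":0,"ay":0,"dx":-219,"dy":66,"dz":38,"az":0,"hand":85},
  ],
)

```text
t: 1.6
tool_pos: [0.4526, -0.1395, 0.2833]
orientation: [-0.0, 0.648, 0.762, -0.0]
force: [0.7, -0.4, 0.5]
width: 0.0849
gripper_force: 0.0
```

```bash
python3 -c "
from h import *
snap('wrist','w1')
f=cv2.imread('pics/w1.png')
d=np.load('pics/w1.npz');print(d['K'],d['E'].round(3))"; python3 go.py 455 -143 9 9
```

```text
[[395.72742456   0.         321.51061319]
 [  0.         395.72742456 242.11701995]
 [  0.           0.           1.        ]] [[ 0.987 -0.155 -0.044  0.441]
 [ 0.161  0.947  0.278 -0.068]
 [-0.001 -0.282  0.96   0.253]
 [ 0.     0.     0.     1.   ]]
t 1.65 tcp [ 454.1 -141.6  282.6] w 84.9 gf 0.0 F [ 2.7 -2.3  0.8]
d [ -1.3   0.7 100.6] a [-0.    0.02  0.03]
```

View pics/w1.png

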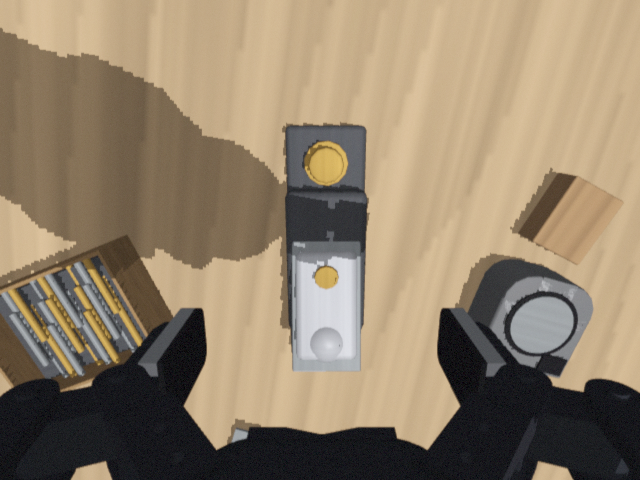

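The wrist view shows the plane centred (column 326, with the fingers at 204 and 438) and aligned. Now I descend and grip.

Call:
send_rows(
  motion=[
    {"ax":0,"ay":0,"dx":-1,"dy":1,"dz":40,"az":0,"hand":72},
    {"ax":0,"ay":0,"dx":-1,"dy":1,"dz":80,"az":0,"hand":72},
    {"ax":0,"ay":0,"dx":-1,"dy":1,"dz":101,"az":0,"hand":72},
    {"ax":0,"ay":0,"dx":-1,"dy":1,"dz":101,"az":0,"hand":72},
    {"ax":0,"ay":0,"dx":-1,"dy":1,"dz":101,"az":0,"hand":72},
  ],
)

```text
t: 2.15
tool_pos: [0.453, -0.1373, 0.1836]
orientation: [-0.0, 0.647, 0.763, -0.0]
force: [0.6, 0.3, 0.2]
width: 0.0723
gripper_force: 0.0
```

Call:
send_rows(
  force=70,
  motion=[
    {"ax":0,"ay":0,"dx":0,"dy":0,"dz":0,"az":0,"hand":30},
    {"ax":0,"ay":0,"dx":0,"dy":0,"dz":0,"az":0,"hand":30},
    {"ax":0,"ay":0,"dx":0,"dy":0,"dz":0,"az":0,"hand":30},
    {"ax":0,"ay":0,"dx":0,"dy":0,"dz":0,"az":0,"hand":30},
    {"ax":0,"ay":0,"dx":0,"dy":0,"dz":0,"az":0,"hand":30},
  ],
)

```text
t: 2.65
tool_pos: [0.454, -0.1375, 0.1855]
orientation: [0.002, 0.647, 0.763, 0.001]
force: [-0.4, 0.7, 5.9]
width: 0.0459
gripper_force: 72.9
```

```bash
python3 go.py 455 -143 9 9
```

```text
t 2.65 tcp [ 454.  -137.5  185.5] w 45.9 gf 72.9 F [-0.4  0.7  5.9]
d [-5.6  0.1  3.5] a [0.03 0.01 0.07]
```

Call:
send_rows(
  motion=[
    {"ax":0,"ay":0,"dx":0,"dy":0,"dz":-20,"az":0,"hand":30},
    {"ax":0,"ay":0,"dx":0,"dy":0,"dz":-50,"az":0,"hand":30},
    {"ax":0,"ay":0,"dx":0,"dy":0,"dz":-80,"az":0,"hand":30},
    {"ax":0,"ay":0,"dx":0,"dy":0,"dz":-80,"az":0,"hand":30},
  ],
)

```text
t: 3.05
tool_pos: [0.4543, -0.1377, 0.2674]
orientation: [0.003, 0.647, 0.763, 0.001]
force: [1.7, -0.8, -6.0]
width: 0.0464
gripper_force: 75.0
```

```bash
python3 go.py 486.5 335 85 5
```

```text
t 3.05 tcp [ 454.3 -137.7  267.4] w 46.4 gf 75.0 F [ 1.7 -0.8 -6. ]
d [461.1 109.2   8.6] a [0.06 0.03 0.74]
```

Call:
send_rows(
  motion=[
    {"ax":0,"ay":0,"dx":25,"dy":6,"dz":0,"az":0.1,"hand":30},
    {"ax":0,"ay":0,"dx":69,"dy":16,"dz":0,"az":0.2,"hand":30},
    {"ax":0,"ay":0,"dx":115,"dy":27,"dz":0,"az":0.4,"hand":30},
    {"ax":0,"ay":0,"dx":161,"dy":38,"dz":0,"az":0.6,"hand":30},
    {"ax":0,"ay":0,"dx":207,"dy":49,"dz":0,"az":0.7,"hand":30},
  ],
)

```text
t: 3.55
tool_pos: [0.4667, 0.0765, 0.2619]
orientation: [-0.0, 0.675, 0.738, -0.001]
force: [0.6, -0.5, -4.9]
width: 0.0461
gripper_force: 74.8
```

Call:
send_rows(
  motion=[
    {"ax":0,"ay":0,"dx":45,"dy":6,"dz":0,"az":0,"hand":30},
    {"ax":0,"ay":0,"dx":90,"dy":13,"dz":0,"az":0,"hand":30},
    {"ax":0,"ay":0,"dx":135,"dy":20,"dz":0,"az":0,"hand":30},
    {"ax":0,"ay":0,"dx":180,"dy":27,"dz":0,"az":0,"hand":30},
    {"ax":0,"ay":0,"dx":215,"dy":34,"dz":0,"az":0,"hand":30},
  ],
)

```text
t: 4.05
tool_pos: [0.481, 0.2945, 0.2616]
orientation: [-0.0, 0.673, 0.739, -0.001]
force: [1.9, -1.2, -5.4]
width: 0.0464
gripper_force: 74.8
```

```bash
python3 go.py 486.5 335 70 5
```

```text
t 4.05 tcp [481.  294.5 261.6] w 46.4 gf 74.8 F [ 1.9 -1.2 -5.4]
d [39.9  9.3 18.5] a [-0.02  0.    0.05]
```

Call:
send_rows(
  motion=[
    {"ax":0,"ay":0,"dx":30,"dy":7,"dz":10,"az":0,"hand":30},
    {"ax":0,"ay":0,"dx":39,"dy":9,"dz":30,"az":0,"hand":30},
    {"ax":0,"ay":0,"dx":39,"dy":9,"dz":40,"az":0,"hand":30},
    {"ax":0,"ay":0,"dx":39,"dy":9,"dz":40,"az":0,"hand":30},
    {"ax":0,"ay":0,"dx":39,"dy":9,"dz":40,"az":0,"hand":30},
  ],
)

```text
t: 4.55
tool_pos: [0.4869, 0.3308, 0.2228]
orientation: [-0.0, 0.674, 0.738, -0.001]
force: [0.3, -0.4, -5.9]
width: 0.0459
gripper_force: 74.7
```

```bash
python3 -c "
from h import *
snap('top','t1');snap('wrist','w2')
a=cv2.imread('pics/t1.png')[180:345,75:300];b=cv2.imread('pics/w2.png')
a=cv2.convertScaleAbs(cv2.resize(a,(400,293),interpolation=cv2.INTER_CUBIC),alpha=1.7);b=cv2.resize(b,(400,300))[:293]
cv2.imwrite('pics/v2.png',np.hstack([a,b]))"; python3 go.py 486.5 335 26.5 5
```

```text
t 4.65 tcp [487.4 331.  224.1] w 46.1 gf 74.7 F [ 0.7 -0.6 -6.6]
d [ 4.1 -0.6 24.7] a [ 0.01 -0.    0.03]
```

View pics/v2.png

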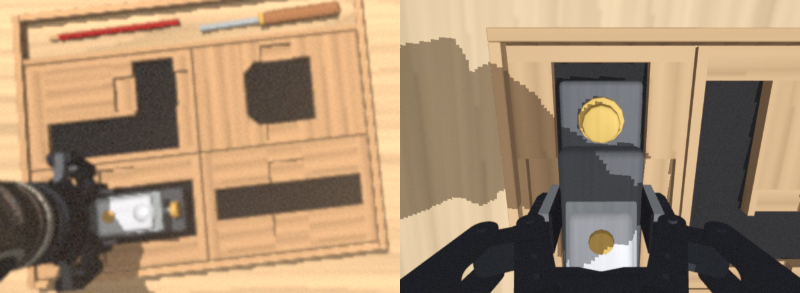

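The wrist view shows the plane laterally centred over its recess (plane edges at 558-642, recess at 555-648). I'll check lengthwise.

```bash
python3 -c "
from h import *
print(px2w('w2',[(320,99),(320,99),(320,128),(320,128)],[.014,.024,.048,.056])*1000)
# expected recess end at
c=np.array([487,329.5]);ey=np.array([-.087,.996]);print(c+85.5*ey)
d=np.load('pics/w2.npz');print(d['E'][:3,3])"
```

```text
[[479.3077949  414.28933796  14.        ]
 [479.40218238 413.68012201  24.        ]
 [480.48013267 402.65076673  48.        ]
 [480.50859645 402.69204257  56.        ]]
[479.5615 414.658 ]
[0.48099526 0.40339776 0.19278029]
```

Call:
send_rows(
  motion=[
    {"ax":0,"ay":0,"dx":4,"dy":-1,"dz":4,"az":0,"hand":30},
    {"ax":0,"ay":0,"dx":4,"dy":-1,"dz":12,"az":0,"hand":30},
    {"ax":0,"ay":0,"dx":4,"dy":-1,"dz":19,"az":0,"hand":30},
    {"ax":0,"ay":0,"dx":4,"dy":-1,"dz":22,"az":0,"hand":30},
    {"ax":0,"ay":0,"dx":4,"dy":-1,"dz":24,"az":0,"hand":30},
  ],
)

```text
t: 5.15
tool_pos: [0.4854, 0.3353, 0.1996]
orientation: [-0.0, 0.674, 0.739, -0.001]
force: [-7.1, -4.7, 11.5]
width: 0.0461
gripper_force: 76.9
```

```bash
python3 go.py 486.5 335 26.5 5
```

```text
t 5.15 tcp [485.4 335.3 199.6] w 46.1 gf 76.9 F [-7.1 -4.7 11.5]
d [-0.4  1.1  0.1] a [-0.01  0.01  0.04]
```

Call:
send_rows(
  motion=[
    {"ax":0,"ay":0,"dx":0,"dy":0,"dz":0,"az":0,"hand":64},
    {"ax":0,"ay":0,"dx":0,"dy":0,"dz":0,"az":0,"hand":64},
    {"ax":0,"ay":0,"dx":0,"dy":0,"dz":0,"az":0,"hand":64},
    {"ax":0,"ay":0,"dx":0,"dy":0,"dz":0,"az":0,"hand":64},
    {"ax":0,"ay":0,"dx":0,"dy":0,"dz":-2,"az":0,"hand":64},
  ],
)

```text
t: 5.65
tool_pos: [0.4858, 0.3356, 0.2014]
orientation: [0.0, 0.674, 0.739, 0.0]
force: [-0.6, -0.4, -1.1]
width: 0.0639
gripper_force: 0.0
```

Call:
send_rows(
  motion=[
    {"ax":0,"ay":0,"dx":0,"dy":0,"dz":-20,"az":0,"hand":64},
    {"ax":0,"ay":0,"dx":0,"dy":0,"dz":-60,"az":0,"hand":64},
    {"ax":0,"ay":0,"dx":0,"dy":0,"dz":-100,"az":0,"hand":64},
    {"ax":0,"ay":0,"dx":0,"dy":0,"dz":-100,"az":0,"hand":64},
  ],
)

```text
t: 6.05
tool_pos: [0.487, 0.3364, 0.3078]
orientation: [0.001, 0.674, 0.739, 0.005]
force: [0.9, 0.8, 0.5]
width: 0.0637
gripper_force: 0.0
```

```bash
python3 go.py 590.5 -168 90 -5; python3 -c "
from h import *
snap('wrist','w3')"
```

```text
t 6.05 tcp [487.  336.4 307.8] w 63.7 gf 0.0 F [0.9 0.8 0.5]
d [-512.    56.7   42.8] a [ 0.08 -0.05  1.71]
```

View pics/w3.png

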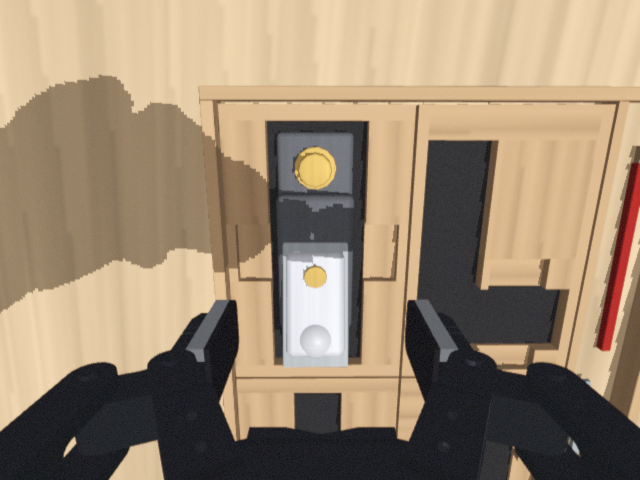

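The plane sits cleanly in its recess. Next is the tape.

Call:
send_rows(
  motion=[
    {"ax":0,"ay":0,"dx":-512,"dy":57,"dz":43,"az":1.7,"hand":85},
    {"ax":0,"ay":0,"dx":-512,"dy":57,"dz":43,"az":1.7,"hand":85},
    {"ax":0,"ay":0,"dx":-512,"dy":57,"dz":43,"az":1.7,"hand":85},
    {"ax":0,"ay":0,"dx":-512,"dy":57,"dz":43,"az":1.7,"hand":85},
    {"ax":0,"ay":0,"dx":-512,"dy":57,"dz":43,"az":1.7,"hand":85},
  ],
)

```text
t: 6.6
tool_pos: [0.5354, 0.0897, 0.2793]
orientation: [-0.0, 0.737, 0.676, -0.001]
force: [0.1, 0.7, 0.2]
width: 0.0849
gripper_force: 0.0
```

```bash
python3 go.py 590.5 -168 90 -5
```

```text
t 6.6 tcp [535.4  89.7 279.3] w 84.9 gf 0.0 F [0.1 0.7 0.2]
d [-251.9   77.1   16.2] a [-0.01  0.    0.01]
```

Call:
send_rows(
  motion=[
    {"ax":0,"ay":0,"dx":-247,"dy":75,"dz":14,"az":0,"hand":85},
    {"ax":0,"ay":0,"dx":-247,"dy":75,"dz":14,"az":0,"hand":85},
    {"ax":0,"ay":0,"dx":-247,"dy":75,"dz":14,"az":0,"hand":85},
    {"ax":0,"ay":0,"dx":-247,"dy":75,"dz":14,"az":0,"hand":85},
    {"ax":0,"ay":0,"dx":-247,"dy":75,"dz":14,"az":0,"hand":85},
  ],
)

```text
t: 7.1
tool_pos: [0.587, -0.1548, 0.2657]
orientation: [-0.001, 0.737, 0.676, -0.0]
force: [-0.0, -0.2, 0.4]
width: 0.0849
gripper_force: 0.0
```

Call:
send_rows(
  motion=[
    {"ax":0,"ay":0,"dx":-13,"dy":4,"dz":0,"az":0,"hand":85},
    {"ax":0,"ay":0,"dx":-13,"dy":4,"dz":0,"az":0,"hand":85},
    {"ax":0,"ay":0,"dx":-13,"dy":4,"dz":0,"az":0,"hand":85},
  ],
)

```text
t: 7.4
tool_pos: [0.5899, -0.1655, 0.2661]
orientation: [-0.001, 0.737, 0.676, -0.0]
force: [-0.0, 0.1, -0.3]
width: 0.0854
gripper_force: 0.0
```

```bash
python3 -c "
from h import *
snap('wrist','w4')"; python3 go.py 590.5 -168 8 -5
```

```text
t 7.45 tcp [ 589.9 -164.9  266.5] w 84.9 gf 0.0 F [0.2 0.4 0. ]
d [-3.1  0.9 85.5] a [-0.01 -0.01  0.01]
```

View pics/w4.png

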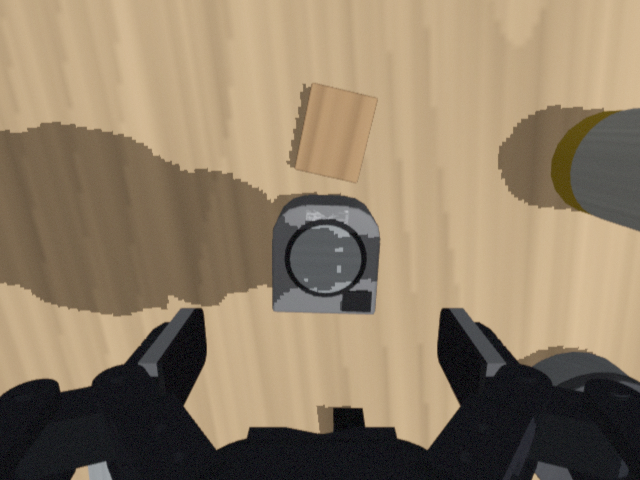

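The tape is aligned: its square end runs (273,311)-(374,314) and the round end is at about row 203. The offcut is well clear.

```bash
python3 -c "
from h import *
w=px2w('w4',[(273,311),(374,314),(326,207),(326,259)],[.034]*4)*1000;print(w.round(1),w[:2].mean(0))"; python3 go.py 590.5 -168 8 -5
```

```text
[[ 560.2 -189.2   34. ]
 [ 616.3 -195.9   34. ]
 [ 594.6 -132.9   34. ]
 [ 592.3 -161.2   34. ]] [ 588.23372045 -192.51712865   34.        ]
t 7.45 tcp [ 589.9 -164.9  266.5] w 84.9 gf 0.0 F [0.2 0.4 0. ]
d [-3.1  0.9 85.5] a [-0.01 -0.01  0.01]
```

Call:
send_rows(
  motion=[
    {"ax":0,"ay":0,"dx":-2,"dy":1,"dz":40,"az":0.1,"hand":82},
    {"ax":0,"ay":0,"dx":-2,"dy":1,"dz":75,"az":0.1,"hand":82},
    {"ax":0,"ay":0,"dx":-2,"dy":1,"dz":85,"az":0.1,"hand":82},
    {"ax":0,"ay":0,"dx":-2,"dy":1,"dz":85,"az":0.1,"hand":82},
    {"ax":0,"ay":0,"dx":-2,"dy":1,"dz":85,"az":0.1,"hand":82},
  ],
)

```text
t: 7.95
tool_pos: [0.5916, -0.1674, 0.1836]
orientation: [0.001, 0.74, 0.672, 0.0]
force: [-0.4, -0.2, -0.8]
width: 0.0824
gripper_force: 0.0
```

Call:
send_rows(
  force=50,
  motion=[
    {"ax":0,"ay":0,"dx":0,"dy":0,"dz":0,"az":0,"hand":40},
    {"ax":0,"ay":0,"dx":0,"dy":0,"dz":0,"az":0,"hand":40},
    {"ax":0,"ay":0,"dx":0,"dy":0,"dz":0,"az":0,"hand":40},
    {"ax":0,"ay":0,"dx":0,"dy":0,"dz":0,"az":0,"hand":40},
    {"ax":0,"ay":0,"dx":0,"dy":0,"dz":0,"az":0,"hand":40},
  ],
)

```text
t: 8.45
tool_pos: [0.5918, -0.1682, 0.1842]
orientation: [0.001, 0.741, 0.672, 0.001]
force: [-0.4, 0.6, 7.0]
width: 0.0569
gripper_force: 55.3
```

```bash
python3 go.py 590.5 -168 8 -6
```

```text
t 8.45 tcp [ 591.8 -168.2  184.2] w 56.9 gf 55.3 F [-0.4  0.6  7. ]
d [ 0.1 -1.3  3.2] a [0.03 0.   0.07]
```

Call:
send_rows(
  motion=[
    {"ax":0,"ay":0,"dx":0,"dy":0,"dz":-20,"az":0,"hand":40},
    {"ax":0,"ay":0,"dx":0,"dy":0,"dz":-50,"az":0,"hand":40},
    {"ax":0,"ay":0,"dx":0,"dy":0,"dz":-75,"az":0,"hand":40},
    {"ax":0,"ay":0,"dx":0,"dy":0,"dz":-75,"az":0,"hand":40},
  ],
)

```text
t: 8.85
tool_pos: [0.5922, -0.1686, 0.2612]
orientation: [0.003, 0.741, 0.672, 0.002]
force: [0.2, -0.4, -1.3]
width: 0.0568
gripper_force: 54.9
```

```bash
python3 go.py 626.7 142 80 5
```

```text
t 8.85 tcp [ 592.2 -168.6  261.2] w 56.8 gf 54.9 F [ 0.2 -0.4 -1.3]
d [312.5   4.1   7.8] a [ 0.06  0.02 -1.76]
```

Call:
send_rows(
  motion=[
    {"ax":0,"ay":0,"dx":30,"dy":0,"dz":0,"az":-0.3,"hand":40},
    {"ax":0,"ay":0,"dx":75,"dy":1,"dz":0,"az":-0.7,"hand":40},
    {"ax":0,"ay":0,"dx":120,"dy":2,"dz":0,"az":-1.1,"hand":40},
    {"ax":0,"ay":0,"dx":165,"dy":2,"dz":0,"az":-1.5,"hand":40},
    {"ax":0,"ay":0,"dx":210,"dy":3,"dz":0,"az":-1.7,"hand":40},
  ],
)

```text
t: 9.35
tool_pos: [0.6139, 0.0421, 0.2555]
orientation: [-0.001, 0.678, 0.735, -0.001]
force: [-0.8, -1.0, -3.3]
width: 0.0569
gripper_force: 54.8
```

```bash
python3 go.py 626.7 142 50 5
```

```text
t 9.35 tcp [613.9  42.1 255.5] w 56.9 gf 54.8 F [-0.8 -1.  -3.3]
d [98.5 20.9 32.4] a [-0.02  0.   -0.05]
```

Call:
send_rows(
  motion=[
    {"ax":0,"ay":0,"dx":40,"dy":9,"dz":0,"az":0,"hand":40},
    {"ax":0,"ay":0,"dx":80,"dy":17,"dz":5,"az":0,"hand":40},
    {"ax":0,"ay":0,"dx":97,"dy":20,"dz":20,"az":0,"hand":40},
    {"ax":0,"ay":0,"dx":97,"dy":20,"dz":30,"az":0,"hand":40},
    {"ax":0,"ay":0,"dx":97,"dy":20,"dz":30,"az":0,"hand":40},
  ],
)

```text
t: 9.85
tool_pos: [0.6253, 0.1385, 0.2236]
orientation: [-0.001, 0.678, 0.735, -0.003]
force: [-0.1, -0.0, -3.8]
width: 0.0567
gripper_force: 54.7
```

```bash
python3 -c "
from h import *
snap('wrist','w5')"; python3 go.py 626.7 142 25 5
```

```text
t 9.9 tcp [625.8 137.9 224.9] w 56.9 gf 54.7 F [ 0.1 -0.6 -2.9]
d [ 4.1  1.4 26.9] a [-0.04  0.01 -0.07]
```

View pics/w5.png

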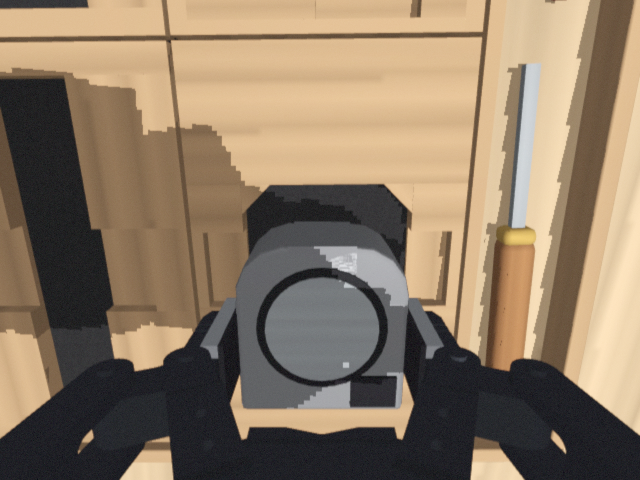

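```bash
python3 -c "
from h import *
a=px2w('w5',[(328,185),(249,225),(408,225),(239,290),(407,290),(322,248),(322,407)],[.014,.024,.024,.074,.074,.074,.074])*1000;print(a.round(1))
ey=np.array([-.087,.996]);print('recess',a[0,:2]-39*ey,a[1:3].mean(0)[:2],'tape side mid',a[3:5].mean(0),'sq edge+31',a[6,:2]+31*ey)"
```

```text
[[623.6 185.4  14. ]
 [590.3 166.5  24. ]
 [659.8 172.2  24. ]
 [596.3 157.7  74. ]
 [650.6 162.2  74. ]
 [622.  174.1  74. ]
 [626.8 115.   74. ]]
recess [626.95163885 146.55470191] [625.00990761 169.36308113] tape side mid [623.47723052 159.94667117  74.        ] sq edge+31 [624.14552782 145.8703352 ]
```

Call:
send_rows(
  motion=[
    {"ax":0,"ay":0,"dx":2,"dy":2,"dz":5,"az":0,"hand":40},
    {"ax":0,"ay":0,"dx":2,"dy":2,"dz":13,"az":0,"hand":40},
    {"ax":0,"ay":0,"dx":2,"dy":2,"dz":20,"az":0,"hand":40},
    {"ax":0,"ay":0,"dx":2,"dy":2,"dz":24,"az":0,"hand":40},
    {"ax":0,"ay":0,"dx":2,"dy":2,"dz":26,"az":0,"hand":40},
  ],
)

```text
t: 10.4
tool_pos: [0.6282, 0.1407, 0.2003]
orientation: [-0.0, 0.678, 0.735, -0.0]
force: [0.2, 1.1, -3.2]
width: 0.0571
gripper_force: 54.8
```

```bash
python3 go.py 628 141 25 5
```

```text
t 10.4 tcp [628.2 140.7 200.3] w 57.1 gf 54.8 F [ 0.2  1.1 -3.2]
d [ 0.3 -0.1  2.3] a [-0.01  0.   -0.07]
```

Call:
send_rows(
  motion=[
    {"ax":0,"ay":0,"dx":0,"dy":0,"dz":1,"az":0,"hand":40},
    {"ax":0,"ay":0,"dx":0,"dy":0,"dz":2,"az":0,"hand":40},
    {"ax":0,"ay":0,"dx":0,"dy":0,"dz":3,"az":0,"hand":40},
    {"ax":0,"ay":0,"dx":0,"dy":0,"dz":3,"az":0,"hand":40},
  ],
)

```text
t: 10.8
tool_pos: [0.6285, 0.1411, 0.1983]
orientation: [0.0, 0.678, 0.735, 0.0]
force: [-0.3, 0.0, -2.9]
width: 0.0569
gripper_force: 54.8
```

Call:
send_rows(
  motion=[
    {"ax":0,"ay":0,"dx":0,"dy":0,"dz":1,"az":0,"hand":40},
    {"ax":0,"ay":0,"dx":0,"dy":0,"dz":2,"az":0,"hand":40},
    {"ax":0,"ay":0,"dx":0,"dy":0,"dz":2,"az":0,"hand":40},
  ],
)

```text
t: 11.1
tool_pos: [0.6283, 0.1411, 0.1982]
orientation: [0.0, 0.678, 0.735, 0.001]
force: [-5.6, -0.8, 9.7]
width: 0.0573
gripper_force: 56.1
```

Contact with the floor. I'll release and rise.

Call:
send_rows(
  motion=[
    {"ax":0,"ay":0,"dx":0,"dy":0,"dz":0,"az":0,"hand":72},
    {"ax":0,"ay":0,"dx":0,"dy":0,"dz":0,"az":0,"hand":72},
    {"ax":0,"ay":0,"dx":0,"dy":0,"dz":0,"az":0,"hand":72},
    {"ax":0,"ay":0,"dx":0,"dy":0,"dz":0,"az":0,"hand":72},
    {"ax":0,"ay":0,"dx":0,"dy":0,"dz":-2,"az":0,"hand":72},
  ],
)

```text
t: 11.6
tool_pos: [0.6283, 0.1411, 0.1976]
orientation: [-0.0, 0.678, 0.735, -0.0]
force: [-0.2, 0.2, -0.8]
width: 0.0724
gripper_force: 0.0
```

Call:
send_rows(
  motion=[
    {"ax":0,"ay":0,"dx":0,"dy":0,"dz":-20,"az":0,"hand":72},
    {"ax":0,"ay":0,"dx":0,"dy":0,"dz":-60,"az":0,"hand":72},
    {"ax":0,"ay":0,"dx":0,"dy":0,"dz":-90,"az":0,"hand":72},
    {"ax":0,"ay":0,"dx":0,"dy":0,"dz":-90,"az":0,"hand":72},
  ],
)

```text
t: 12.0
tool_pos: [0.6296, 0.1414, 0.2934]
orientation: [0.002, 0.678, 0.735, 0.003]
force: [0.3, -0.6, 0.6]
width: 0.072
gripper_force: 0.0
```

```bash
python3 -c "
from h import *
snap('wrist','w6')"; python3 go.py 588.6 -361 90 -5.5
```

```text
t 12.05 tcp [629.1 141.3 290.9] w 71.9 gf 0.0 F [0.1 0.3 0.2]
d [-497.4  -81.1   27.1] a [ 0.05 -0.01  1.69]
```

View pics/w6.png

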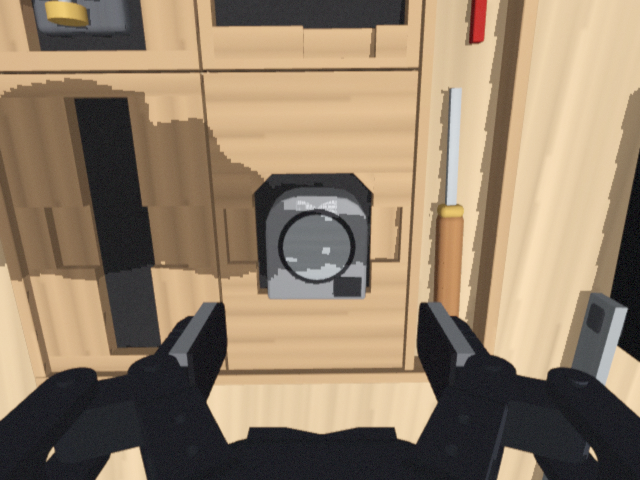

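The tape is seated. Next is the level, keeping a bit further from the glue.

Call:
send_rows(
  motion=[
    {"ax":0,"ay":0,"dx":-257,"dy":-85,"dz":15,"az":1.7,"hand":60},
    {"ax":0,"ay":0,"dx":-257,"dy":-85,"dz":15,"az":1.7,"hand":60},
    {"ax":0,"ay":0,"dx":-257,"dy":-85,"dz":15,"az":1.7,"hand":60},
    {"ax":0,"ay":0,"dx":-257,"dy":-85,"dz":15,"az":1.7,"hand":60},
    {"ax":0,"ay":0,"dx":-257,"dy":-85,"dz":15,"az":1.7,"hand":60},
  ],
)

```text
t: 12.55
tool_pos: [0.5682, -0.1031, 0.2728]
orientation: [-0.001, 0.74, 0.672, -0.001]
force: [0.9, -1.1, 0.1]
width: 0.0598
gripper_force: 0.0
```

```bash
python3 go.py 588.6 -361 90 -5.5
```

```text
t 12.55 tcp [ 568.2 -103.1  272.8] w 59.8 gf 0.0 F [ 0.9 -1.1  0.1]
d [-254.8   45.2    9.7] a [-0.02 -0.   -0.01]
```

Call:
send_rows(
  motion=[
    {"ax":0,"ay":0,"dx":-246,"dy":44,"dz":8,"az":0,"hand":60},
    {"ax":0,"ay":0,"dx":-246,"dy":44,"dz":8,"az":0,"hand":60},
    {"ax":0,"ay":0,"dx":-246,"dy":44,"dz":8,"az":0,"hand":60},
    {"ax":0,"ay":0,"dx":-246,"dy":44,"dz":8,"az":0,"hand":60},
    {"ax":0,"ay":0,"dx":-246,"dy":44,"dz":8,"az":0,"hand":60},
  ],
)

```text
t: 13.05
tool_pos: [0.5888, -0.3525, 0.2646]
orientation: [-0.001, 0.741, 0.672, -0.0]
force: [1.6, 0.9, 1.2]
width: 0.0601
gripper_force: 0.0
```

Call:
send_rows(
  motion=[
    {"ax":0,"ay":0,"dx":0,"dy":0,"dz":0,"az":0,"hand":60},
    {"ax":0,"ay":0,"dx":0,"dy":0,"dz":0,"az":0,"hand":60},
  ],
)

```text
t: 13.25
tool_pos: [0.5887, -0.3516, 0.2641]
orientation: [-0.002, 0.741, 0.671, -0.0]
force: [-0.3, -0.1, -1.1]
width: 0.0601
gripper_force: 0.0
```

```bash
python3 -c "
from h import *
snap('wrist','w7')"; python3 go.py 588.6 -361 14 -5.5
```

```text
t 13.3 tcp [ 588.9 -350.5  264.6] w 59.9 gf 0.0 F [-0.1  0.8 -0.2]
d [-10.6   0.9  77.6] a [-0.02 -0.01 -0.02]
```

View pics/w7.png

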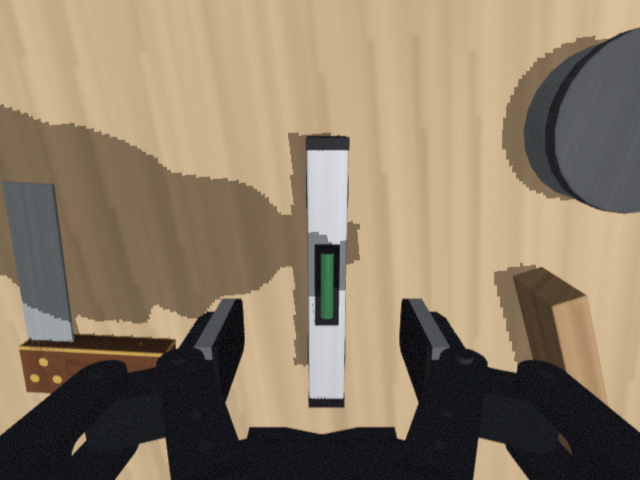

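```bash
python3 -c "
from h import *
w=px2w('w7',[(328,137),(326.5,405)],[.04]*2)*1000;print(w.round(1),w.mean(0))"
```

```text
[[ 597.9 -284.    40. ]
 [ 582.8 -433.1   40. ]] [ 590.3317431  -358.56757492   40.        ]
```

Call:
send_rows(
  motion=[
    {"ax":0,"ay":0,"dx":-9,"dy":1,"dz":35,"az":0,"hand":55},
    {"ax":0,"ay":0,"dx":-9,"dy":1,"dz":68,"az":0,"hand":55},
    {"ax":0,"ay":0,"dx":-9,"dy":1,"dz":78,"az":0,"hand":55},
    {"ax":0,"ay":0,"dx":-9,"dy":1,"dz":78,"az":0,"hand":55},
    {"ax":0,"ay":0,"dx":-9,"dy":1,"dz":78,"az":0,"hand":55},
  ],
)

```text
t: 13.8
tool_pos: [0.59, -0.3588, 0.1896]
orientation: [0.001, 0.74, 0.672, 0.0]
force: [0.7, -0.8, 0.7]
width: 0.0548
gripper_force: 0.0
```

Call:
send_rows(
  force=50,
  motion=[
    {"ax":0,"ay":0,"dx":0,"dy":0,"dz":0,"az":0,"hand":10},
    {"ax":0,"ay":0,"dx":0,"dy":0,"dz":0,"az":0,"hand":10},
    {"ax":0,"ay":0,"dx":0,"dy":0,"dz":0,"az":0,"hand":10},
    {"ax":0,"ay":0,"dx":0,"dy":0,"dz":0,"az":0,"hand":10},
    {"ax":0,"ay":0,"dx":0,"dy":0,"dz":0,"az":0,"hand":10},
  ],
)

```text
t: 14.3
tool_pos: [0.5899, -0.3598, 0.19]
orientation: [0.001, 0.741, 0.672, 0.0]
force: [-0.7, 1.4, 6.3]
width: 0.0191
gripper_force: 50.6
```

Call:
send_rows(
  motion=[
    {"ax":0,"ay":0,"dx":0,"dy":0,"dz":0,"az":0,"hand":10},
    {"ax":0,"ay":0,"dx":0,"dy":0,"dz":0,"az":0,"hand":10},
  ],
)

```text
t: 14.5
tool_pos: [0.5898, -0.3599, 0.19]
orientation: [0.001, 0.741, 0.672, 0.0]
force: [0.6, 1.4, 5.9]
width: 0.0189
gripper_force: 50.6
```

Call:
send_rows(
  motion=[
    {"ax":0,"ay":0,"dx":0,"dy":0,"dz":-20,"az":0,"hand":10},
    {"ax":0,"ay":0,"dx":0,"dy":0,"dz":-50,"az":0,"hand":10},
    {"ax":0,"ay":0,"dx":0,"dy":0,"dz":-80,"az":0,"hand":10},
    {"ax":0,"ay":0,"dx":0,"dy":0,"dz":-80,"az":0,"hand":10},
  ],
)

```text
t: 14.9
tool_pos: [0.5903, -0.3602, 0.273]
orientation: [0.003, 0.741, 0.672, 0.001]
force: [0.6, -1.6, -2.3]
width: 0.019
gripper_force: 49.6
```

```bash
python3 go.py 504 136.5 95 5
```

```text
t 14.9 tcp [ 590.3 -360.2  273. ] w 19.0 gf 49.6 F [ 0.6 -1.6 -2.3]
d [ 486.  -134.2    2.6] a [ 0.06  0.04 -1.76]
```

Call:
send_rows(
  motion=[
    {"ax":0,"ay":0,"dx":30,"dy":-8,"dz":0,"az":-0.3,"hand":10},
    {"ax":0,"ay":0,"dx":75,"dy":-20,"dz":0,"az":-0.7,"hand":10},
    {"ax":0,"ay":0,"dx":120,"dy":-33,"dz":0,"az":-1.1,"hand":10},
    {"ax":0,"ay":0,"dx":165,"dy":-45,"dz":0,"az":-1.5,"hand":10},
    {"ax":0,"ay":0,"dx":210,"dy":-58,"dz":0,"az":-1.7,"hand":10},
  ],
)

```text
t: 15.4
tool_pos: [0.551, -0.1433, 0.2665]
orientation: [-0.001, 0.678, 0.735, -0.0]
force: [0.4, -0.7, -2.3]
width: 0.019
gripper_force: 49.6
```

```bash
python3 go.py 504 136.5 90 5
```

```text
t 15.4 tcp [ 551.  -143.3  266.5] w 19.0 gf 49.6 F [ 0.4 -0.7 -2.3]
d [282.7 -24.1   3.8] a [-0.02 -0.01 -0.05]
```

Call:
send_rows(
  motion=[
    {"ax":0,"ay":0,"dx":45,"dy":-4,"dz":0,"az":0,"hand":10},
    {"ax":0,"ay":0,"dx":93,"dy":-8,"dz":0,"az":0,"hand":10},
    {"ax":0,"ay":0,"dx":141,"dy":-12,"dz":0,"az":0,"hand":10},
    {"ax":0,"ay":0,"dx":189,"dy":-16,"dz":0,"az":0,"hand":10},
    {"ax":0,"ay":0,"dx":235,"dy":-20,"dz":0,"az":0,"hand":10},
  ],
)

```text
t: 15.9
tool_pos: [0.512, 0.0894, 0.2669]
orientation: [-0.0, 0.678, 0.735, -0.001]
force: [0.3, 0.6, -3.6]
width: 0.0192
gripper_force: 49.5
```

```bash
python3 go.py 504 136.5 55 5
```

```text
t 15.9 tcp [512.   89.4 266.9] w 19.2 gf 49.5 F [ 0.3  0.6 -3.6]
d [47.6 -4.1 38.9] a [-0.01  0.   -0.06]
```

Call:
send_rows(
  motion=[
    {"ax":0,"ay":0,"dx":35,"dy":-3,"dz":5,"az":0,"hand":10},
    {"ax":0,"ay":0,"dx":47,"dy":-4,"dz":22,"az":0,"hand":10},
    {"ax":0,"ay":0,"dx":47,"dy":-4,"dz":37,"az":0,"hand":10},
    {"ax":0,"ay":0,"dx":47,"dy":-4,"dz":37,"az":0,"hand":10},
    {"ax":0,"ay":0,"dx":47,"dy":-4,"dz":37,"az":0,"hand":10},
  ],
)

```text
t: 16.4
tool_pos: [0.5049, 0.134, 0.2304]
orientation: [-0.001, 0.678, 0.735, -0.001]
force: [0.3, -0.1, -3.1]
width: 0.0191
gripper_force: 49.5
```

```bash
python3 -c "
from h import *
snap('wrist','w8')"; python3 go.py 504 136.5 31 5
```

```text
t 16.45 tcp [505.4 133.8 231.1] w 19.7 gf 49.5 F [-0.5 -0.7 -2.5]
d [ 2.8 -1.2 27.1] a [-0.    0.   -0.07]
```

View pics/w8.png

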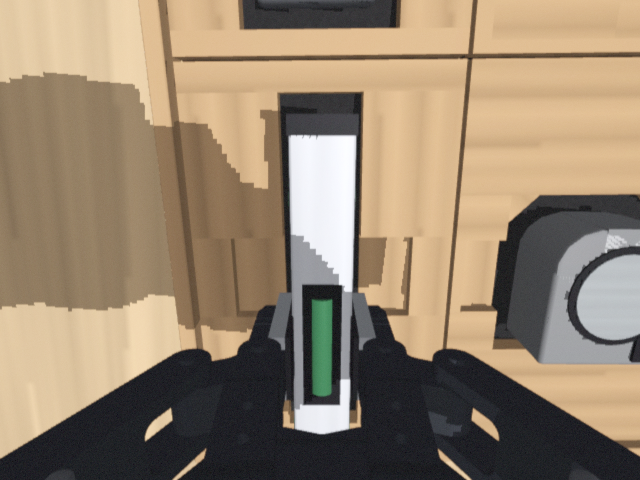

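The wrist view shows the level (column 322) over its recess (281-361, far edge at row 93).

```bash
python3 -c "
from h import *
a=px2w('w8',[(320,93),(281,130),(362,130),(322,114),(322,432),(289,180),(357,180)],[.019,.024,.024,.081,.081,.081,.081])*1000;print(a.round(1))
ey=np.array([-.087,.996]);print('recess',a[0,:2]-83*ey,a[1:3].mean(0),'level',a[3:5].mean(0),a[5:7].mean(0))"
```

```text
[[497.2 219.9  19. ]
 [481.8 203.4  24. ]
 [516.3 206.2  24. ]
 [498.9 209.8  81. ]
 [507.8 100.1  81. ]
 [490.6 190.3  81. ]
 [510.9 191.9  81. ]]
recess [504.41925358 137.22497709] [499.06394157 204.80251173  24.        ] level [503.37307654 154.93417323  81.        ] [500.74917108 191.09077334  81.        ]
```

Call:
send_rows(
  motion=[
    {"ax":0,"ay":0,"dx":2,"dy":-1,"dz":6,"az":0,"hand":10},
    {"ax":0,"ay":0,"dx":2,"dy":-1,"dz":14,"az":0,"hand":10},
    {"ax":0,"ay":0,"dx":2,"dy":-1,"dz":21,"az":0,"hand":10},
    {"ax":0,"ay":0,"dx":2,"dy":-1,"dz":25,"az":0,"hand":10},
    {"ax":0,"ay":0,"dx":2,"dy":-1,"dz":27,"az":0,"hand":10},
  ],
)

```text
t: 16.95
tool_pos: [0.5039, 0.1359, 0.2039]
orientation: [-0.0, 0.678, 0.735, -0.0]
force: [-6.8, -1.7, 12.4]
width: 0.019
gripper_force: 51.7
```

Call:
send_rows(
  motion=[
    {"ax":0,"ay":0,"dx":0,"dy":0,"dz":1,"az":0,"hand":10},
    {"ax":0,"ay":0,"dx":0,"dy":0,"dz":1,"az":0,"hand":10},
  ],
)

```text
t: 17.15
tool_pos: [0.504, 0.136, 0.2039]
orientation: [0.0, 0.678, 0.735, -0.0]
force: [-3.6, -0.9, 4.0]
width: 0.0192
gripper_force: 50.4
```

Call:
send_rows(
  motion=[
    {"ax":0,"ay":0,"dx":0,"dy":0,"dz":0,"az":0,"hand":36},
    {"ax":0,"ay":0,"dx":0,"dy":0,"dz":0,"az":0,"hand":36},
    {"ax":0,"ay":0,"dx":0,"dy":0,"dz":0,"az":0,"hand":36},
    {"ax":0,"ay":0,"dx":0,"dy":0,"dz":0,"az":0,"hand":36},
    {"ax":0,"ay":0,"dx":0,"dy":0,"dz":-2,"az":0,"hand":36},
  ],
)

```text
t: 17.65
tool_pos: [0.5042, 0.1361, 0.205]
orientation: [-0.0, 0.678, 0.735, -0.0]
force: [-0.9, -0.0, 0.1]
width: 0.0361
gripper_force: 0.0
```

Call:
send_rows(
  motion=[
    {"ax":0,"ay":0,"dx":0,"dy":0,"dz":-20,"az":0,"hand":36},
    {"ax":0,"ay":0,"dx":0,"dy":0,"dz":-60,"az":0,"hand":36},
    {"ax":0,"ay":0,"dx":0,"dy":0,"dz":-90,"az":0,"hand":36},
    {"ax":0,"ay":0,"dx":0,"dy":0,"dz":-90,"az":0,"hand":36},
  ],
)

```text
t: 18.05
tool_pos: [0.5055, 0.1364, 0.2999]
orientation: [0.002, 0.678, 0.735, 0.003]
force: [0.6, -0.2, 0.6]
width: 0.0357
gripper_force: 0.0
```

```bash
python3 -c "
from h import *
snap('wrist','w9')"; python3 go.py 453 -415.5 90 83.3
```

```text
t 18.1 tcp [505.  136.3 297.5] w 36.1 gf 0.0 F [-0.8 -0.7 -0.3]
d [-545.8  -96.5   33.6] a [  0.04   0.02 -13.11]
```

View pics/w9.png

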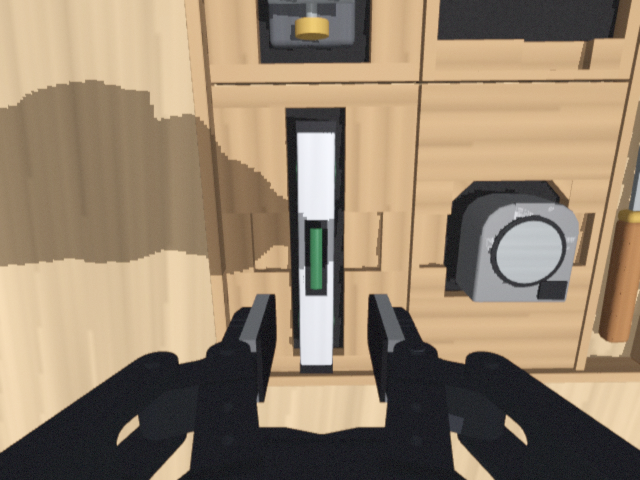

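The level is seated. I'll refine the square and its recess from pixels already seen: in w7 the blade is (5,183),(53,183),(73,341),(27,341), and in w3 the L-recess corners are (428,141),(492,141),(482,289),(558,290).

```bash
python3 -c "
from h import *
b=px2w('w7',[(5,183),(53,183),(73,341),(27,341)],[.01]*4)[:,:2]*1000
e=b[:2].mean(0);s=b[2:].mean(0);ey=(e-s)/np.hypot(*(e-s));ex=np.array([ey[1],-ey[0]])
print(b.round(1).tolist(),np.hypot(*(e-s)),'yaw',np.degrees(np.arctan2(ex[1],ex[0])),'grip',e+47*ex-116*ey,s+47*ex-16*ey)
ex=np.array([.996,.087]);ey=np.array([-.087,.996])
for z in(.014,.024):
  c=px2w('w3',[(428,141),(492,141),(482,289),(558,290)],[z]*4)[:,:2]*1000
  for p,(x,y) in zip(c,[(-69,124),(-25,124),(-25,24),(37,24)]): print(z,(p-x*ex-y*ey).round(1))
"
```

```text
[[414.4, -291.6], [441.4, -294.3], [425.1, -393.4], [395.9, -390.5]] 100.50867493174057 yaw -9.959392965146536 grip [ 454.09613246 -415.33252517] [ 454.00815704 -415.83353466]
0.014 [631.9 290.1]
0.014 [629.4 290. ]
0.014 [635.2 287.3]
0.014 [628.4 285.9]
0.024 [629.2 290.1]
0.024 [625.1 289.9]
0.024 [630.4 291.1]
0.024 [621.5 289.6]
```

Call:
send_rows(
  motion=[
    {"ax":0,"ay":0,"dx":-546,"dy":-96,"dz":33,"az":-13.1,"hand":60},
    {"ax":0,"ay":0,"dx":-546,"dy":-96,"dz":33,"az":-13.1,"hand":60},
    {"ax":0,"ay":0,"dx":-546,"dy":-96,"dz":33,"az":-13.1,"hand":60},
    {"ax":0,"ay":0,"dx":-546,"dy":-96,"dz":33,"az":-13.1,"hand":60},
    {"ax":0,"ay":0,"dx":-546,"dy":-96,"dz":33,"az":-13.1,"hand":60},
  ],
)

```text
t: 18.6
tool_pos: [0.4838, -0.0857, 0.2806]
orientation: [-0.001, 0.399, 0.917, -0.0]
force: [0.4, 0.0, 0.4]
width: 0.0599
gripper_force: 0.0
```

```bash
python3 go.py 453 -415.5 90 83.3
```

```text
t 18.6 tcp [483.8 -85.7 280.6] w 59.9 gf 0.0 F [0.4 0.  0.4]
d [-220.2 -247.5   17.6] a [-0.01 -0.02 -6.72]
```

Call:
send_rows(
  motion=[
    {"ax":0,"ay":0,"dx":-220,"dy":-247,"dz":17,"az":-6.6,"hand":60},
    {"ax":0,"ay":0,"dx":-220,"dy":-247,"dz":17,"az":-6.6,"hand":60},
    {"ax":0,"ay":0,"dx":-220,"dy":-247,"dz":17,"az":-6.6,"hand":60},
    {"ax":0,"ay":0,"dx":-220,"dy":-247,"dz":17,"az":-6.6,"hand":60},
    {"ax":0,"ay":0,"dx":-220,"dy":-247,"dz":17,"az":-6.6,"hand":60},
  ],
)

```text
t: 19.1
tool_pos: [0.4621, -0.3114, 0.2689]
orientation: [-0.001, 0.069, 0.998, 0.001]
force: [1.2, -0.0, -0.2]
width: 0.0601
gripper_force: 0.0
```

```bash
python3 go.py 453.5 -415.5 70 82.5
```

```text
t 19.1 tcp [ 462.1 -311.4  268.9] w 60.1 gf 0.0 F [ 1.2 -0.  -0.2]
d [  -5.9 -104.3   25.8] a [ 0.01 -0.02 -0.07]
```

Call:
send_rows(
  motion=[
    {"ax":0,"ay":0,"dx":-6,"dy":-100,"dz":25,"az":0,"hand":60},
    {"ax":0,"ay":0,"dx":-6,"dy":-100,"dz":25,"az":0,"hand":60},
    {"ax":0,"ay":0,"dx":-6,"dy":-100,"dz":25,"az":0,"hand":60},
    {"ax":0,"ay":0,"dx":-6,"dy":-100,"dz":25,"az":0,"hand":60},
    {"ax":0,"ay":0,"dx":-6,"dy":-100,"dz":25,"az":0,"hand":60},
  ],
)

```text
t: 19.6
tool_pos: [0.4544, -0.4088, 0.2447]
orientation: [-0.001, 0.072, 0.997, 0.001]
force: [0.5, 0.6, 0.5]
width: 0.0602
gripper_force: 0.0
```

```bash
python3 go.py 453.5 -415.5 5 82.5
```

```text
t 19.6 tcp [ 454.4 -408.8  244.7] w 60.2 gf 0.0 F [0.5 0.6 0.5]
d [-0.1 -6.8 66.7] a [ 0.01 -0.01 -0.12]
```

Call:
send_rows(
  motion=[
    {"ax":0,"ay":0,"dx":0,"dy":-7,"dz":20,"az":-0.1,"hand":60},
    {"ax":0,"ay":0,"dx":0,"dy":-7,"dz":45,"az":-0.1,"hand":60},
    {"ax":0,"ay":0,"dx":0,"dy":-7,"dz":60,"az":-0.1,"hand":60},
    {"ax":0,"ay":0,"dx":0,"dy":-7,"dz":66,"az":-0.1,"hand":60},
    {"ax":0,"ay":0,"dx":0,"dy":-7,"dz":66,"az":-0.1,"hand":60},
  ],
)

```text
t: 20.1
tool_pos: [0.4538, -0.4152, 0.1792]
orientation: [-0.0, 0.066, 0.998, 0.0]
force: [-0.3, 0.3, -0.1]
width: 0.0603
gripper_force: 0.0
```

Call:
send_rows(
  force=70,
  motion=[
    {"ax":0,"ay":0,"dx":0,"dy":0,"dz":0,"az":0,"hand":20},
    {"ax":0,"ay":0,"dx":0,"dy":0,"dz":0,"az":0,"hand":20},
    {"ax":0,"ay":0,"dx":0,"dy":0,"dz":0,"az":0,"hand":20},
    {"ax":0,"ay":0,"dx":0,"dy":0,"dz":0,"az":0,"hand":20},
    {"ax":0,"ay":0,"dx":0,"dy":0,"dz":0,"az":0,"hand":20},
  ],
)

```text
t: 20.6
tool_pos: [0.4541, -0.4168, 0.1813]
orientation: [0.001, 0.067, 0.998, -0.001]
force: [-0.2, 1.4, 5.2]
width: 0.0301
gripper_force: 69.8
```

Call:
send_rows(
  motion=[
    {"ax":0,"ay":0,"dx":0,"dy":0,"dz":0,"az":0,"hand":20},
    {"ax":0,"ay":0,"dx":0,"dy":0,"dz":0,"az":0,"hand":20},
  ],
)

```text
t: 20.8
tool_pos: [0.4541, -0.4169, 0.1813]
orientation: [0.001, 0.067, 0.998, -0.001]
force: [-1.0, 1.3, 5.9]
width: 0.0301
gripper_force: 69.8
```

```bash
python3 go.py 453.5 -415.5 5 82.5
```

```text
t 20.8 tcp [ 454.1 -416.9  181.3] w 30.1 gf 69.8 F [-1.   1.3  5.9]
d [0.8 1.3 3.3] a [-0.01  0.03 -0.03]
```

Call:
send_rows(
  motion=[
    {"ax":0,"ay":0,"dx":0,"dy":0,"dz":-15,"az":0,"hand":20},
    {"ax":0,"ay":0,"dx":0,"dy":0,"dz":-45,"az":0,"hand":20},
    {"ax":0,"ay":0,"dx":0,"dy":0,"dz":-80,"az":0,"hand":20},
    {"ax":0,"ay":0,"dx":0,"dy":0,"dz":-80,"az":0,"hand":20},
  ],
)

```text
t: 21.2
tool_pos: [0.4546, -0.4177, 0.265]
orientation: [0.003, 0.067, 0.998, -0.003]
force: [0.9, -0.7, -1.2]
width: 0.0297
gripper_force: 69.5
```

```bash
python3 go.py 560 -60 85 90;python3 go.py 629 290.5 85 95
```

```text
t 21.2 tcp [ 454.6 -417.7  265. ] w 29.7 gf 69.5 F [ 0.9 -0.7 -1.2]
d [-56.7 368.6   5.6] a [-0.05  0.06 -1.28]
t 21.2 tcp [ 454.6 -417.7  265. ] w 29.7 gf 69.5 F [ 0.9 -0.7 -1.2]
d [-78.3 725.1   4. ] a [-0.05  0.06 -2.11]
```

Call:
send_rows(
  motion=[
    {"ax":0,"ay":0,"dx":-3,"dy":30,"dz":0,"az":-0.1,"hand":20},
    {"ax":0,"ay":0,"dx":-8,"dy":75,"dz":0,"az":-0.3,"hand":20},
    {"ax":0,"ay":0,"dx":-13,"dy":122,"dz":0,"az":-0.5,"hand":20},
    {"ax":0,"ay":0,"dx":-18,"dy":170,"dz":0,"az":-0.8,"hand":20},
    {"ax":0,"ay":0,"dx":-23,"dy":218,"dz":0,"az":-1.1,"hand":20},
  ],
)

```text
t: 21.7
tool_pos: [0.5053, -0.2019, 0.2589]
orientation: [-0.0, 0.009, 1.0, 0.0]
force: [0.8, 0.1, -1.3]
width: 0.0296
gripper_force: 69.6
```

```bash
python3 go.py 629 290.5 85 95
```

```text
t 21.7 tcp [ 505.3 -201.9  258.9] w 29.6 gf 69.6 F [ 0.8  0.1 -1.3]
d [-114.8  494.6    0.9] a [ 0.   -0.   -1.01]
```

Call:
send_rows(
  motion=[
    {"ax":0,"ay":0,"dx":-11,"dy":47,"dz":0,"az":-0.2,"hand":20},
    {"ax":0,"ay":0,"dx":-22,"dy":94,"dz":0,"az":-0.4,"hand":20},
    {"ax":0,"ay":0,"dx":-33,"dy":141,"dz":0,"az":-0.6,"hand":20},
    {"ax":0,"ay":0,"dx":-44,"dy":188,"dz":0,"az":-0.8,"hand":20},
    {"ax":0,"ay":0,"dx":-55,"dy":235,"dz":0,"az":-1.0,"hand":20},
  ],
)

```text
t: 22.2
tool_pos: [0.5647, 0.0323, 0.2589]
orientation: [-0.0, -0.043, 0.999, -0.0]
force: [1.0, -1.0, -2.1]
width: 0.0295
gripper_force: 69.6
```

```bash
python3 go.py 629 290.5 85 95
```

```text
t 22.2 tcp [564.7  32.3 258.9] w 29.5 gf 69.6 F [ 1.  -1.  -2.1]
d [-86.5 251.7   0.8] a [-0. -0. -0.]
```

Call:
send_rows(
  motion=[
    {"ax":0,"ay":0,"dx":-16,"dy":46,"dz":0,"az":0,"hand":20},
    {"ax":0,"ay":0,"dx":-32,"dy":92,"dz":0,"az":0,"hand":20},
    {"ax":0,"ay":0,"dx":-48,"dy":138,"dz":0,"az":0,"hand":20},
    {"ax":0,"ay":0,"dx":-64,"dy":184,"dz":0,"az":0,"hand":20},
    {"ax":0,"ay":0,"dx":-76,"dy":222,"dz":0,"az":0,"hand":20},
  ],
)

```text
t: 22.7
tool_pos: [0.6215, 0.2606, 0.2585]
orientation: [-0.0, -0.044, 0.999, -0.0]
force: [0.9, -0.3, -2.5]
width: 0.0301
gripper_force: 69.6
```

```bash
python3 go.py 629 290.5 52 95
```

```text
t 22.7 tcp [621.5 260.6 258.5] w 30.1 gf 69.6 F [ 0.9 -0.3 -2.5]
d [-10.1  29.1  33.5] a [-0. -0. -0.]
```

Call:
send_rows(
  motion=[
    {"ax":0,"ay":0,"dx":-8,"dy":25,"dz":5,"az":0,"hand":20},
    {"ax":0,"ay":0,"dx":-10,"dy":28,"dz":20,"az":0,"hand":20},
    {"ax":0,"ay":0,"dx":-10,"dy":28,"dz":32,"az":0,"hand":20},
    {"ax":0,"ay":0,"dx":-10,"dy":28,"dz":32,"az":0,"hand":20},
    {"ax":0,"ay":0,"dx":-10,"dy":28,"dz":32,"az":0,"hand":20},
  ],
)

```text
t: 23.2
tool_pos: [0.6287, 0.2854, 0.2267]
orientation: [-0.001, -0.042, 0.999, -0.0]
force: [-1.0, 0.4, -1.9]
width: 0.0299
gripper_force: 69.6
```

```bash
python3 -c "
from h import *
snap('wrist','w10')"; python3 go.py 629 290.5 22 95
```

```text
t 23.25 tcp [629.  285.5 227.6] w 30.0 gf 69.6 F [ 0.3 -1.2 -1.4]
d [-0.5  5.  32.6] a [-0.   -0.   -0.03]
```

View pics/w10.png

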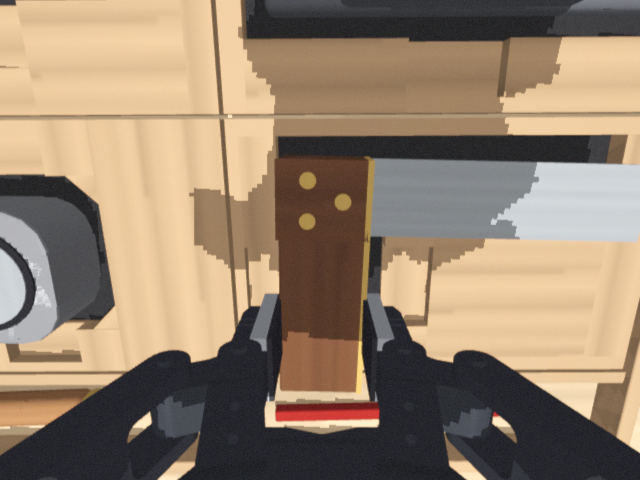

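The wrist view shows the stock's end at row 157 (columns 275-372) and the recess's edge at row 137, columns 278-608.

```bash
python3 -c "
from h import *
ex=np.array([.996,.087]);ey=np.array([-.087,.996])
P=lambda p,z:px2w('w10',[p],[z])[0,:2]*1000
print('recess pts')
for z in(.014,.024):
  for p,(x,y) in [((278,137),(-69,-24)),((608,137),(-69,124)),((381,290),(-25,24))]: print(z,(P(p,z)-x*ex-y*ey).round(1))
for p,(x,y) in [((275,157),(-61,-16)),((370,157),(-61,16))]: print('sq',(P(p,.064)-x*ex-y*ey).round(1))
print('blade edge',(P((400,159),.057)+61*ex).round(1)); print('yaw', P((372,160),.057)-P((635,166),.057))"
```

```text
recess pts
0.014 [630.1 291.4]
0.014 [630.6 290.1]
0.014 [659.5 294.7]
0.024 [629.8 292.5]
0.024 [631.  283.1]
0.024 [655.4 292.7]
sq [627.6 287.4]
sq [627.8 286.4]
blade edge [626.6 313.6]
yaw [  5.6430539  -90.94281692]
```

Call:
send_rows(
  motion=[
    {"ax":0,"ay":0,"dx":-2.5,"dy":4,"dz":6,"az":-0.15,"hand":20},
    {"ax":0,"ay":0,"dx":-2.5,"dy":4,"dz":14,"az":-0.15,"hand":20},
    {"ax":0,"ay":0,"dx":-2.5,"dy":4,"dz":21,"az":-0.15,"hand":20},
    {"ax":0,"ay":0,"dx":-2.5,"dy":4,"dz":26,"az":-0.15,"hand":20},
    {"ax":0,"ay":0,"dx":-2.5,"dy":4,"dz":29,"az":-0.15,"hand":20},
  ],
)

```text
t: 23.75
tool_pos: [0.6308, 0.2909, 0.1974]
orientation: [-0.001, -0.051, 0.999, -0.0]
force: [0.7, -0.4, -0.9]
width: 0.0297
gripper_force: 69.7
```

Call:
send_rows(
  motion=[
    {"ax":0,"ay":0,"dx":0,"dy":0,"dz":1,"az":0,"hand":20},
    {"ax":0,"ay":0,"dx":0,"dy":0,"dz":2,"az":0,"hand":20},
    {"ax":0,"ay":0,"dx":0,"dy":0,"dz":3,"az":0,"hand":20},
    {"ax":0,"ay":0,"dx":0,"dy":0,"dz":3,"az":0,"hand":20},
  ],
)

```text
t: 24.15
tool_pos: [0.6311, 0.291, 0.1956]
orientation: [0.0, -0.051, 0.999, 0.0]
force: [0.2, -0.4, -2.2]
width: 0.0297
gripper_force: 69.7
```

```bash
python3 go.py 630 291 22 95
```

```text
t 24.15 tcp [631.1 291.  195.6] w 29.7 gf 69.7 F [ 0.2 -0.4 -2.2]
d [1.1 0.1 0.6] a [0.   0.   0.14]
```

Call:
send_rows(
  motion=[
    {"ax":0,"ay":0,"dx":0,"dy":0,"dz":1,"az":0,"hand":20},
    {"ax":0,"ay":0,"dx":0,"dy":0,"dz":1.5,"az":0,"hand":20},
    {"ax":0,"ay":0,"dx":0,"dy":0,"dz":1.5,"az":0,"hand":20},
  ],
)

```text
t: 24.45
tool_pos: [0.6311, 0.291, 0.1953]
orientation: [0.001, -0.051, 0.999, 0.0]
force: [-3.3, -2.0, 5.6]
width: 0.03
gripper_force: 70.5
```

Call:
send_rows(
  motion=[
    {"ax":0,"ay":0,"dx":0,"dy":0,"dz":0,"az":0,"hand":41},
    {"ax":0,"ay":0,"dx":0,"dy":0,"dz":0,"az":0,"hand":41},
    {"ax":0,"ay":0,"dx":0,"dy":0,"dz":0,"az":0,"hand":41},
    {"ax":0,"ay":0,"dx":0,"dy":0,"dz":0,"az":0,"hand":41},
    {"ax":0,"ay":0,"dx":0,"dy":0,"dz":-2,"az":0,"hand":41},
  ],
)

```text
t: 24.95
tool_pos: [0.631, 0.291, 0.1956]
orientation: [-0.0, -0.051, 0.999, -0.0]
force: [-0.2, -0.7, 0.3]
width: 0.0412
gripper_force: 0.0
```

Call:
send_rows(
  motion=[
    {"ax":0,"ay":0,"dx":0,"dy":0,"dz":-15,"az":0,"hand":41},
    {"ax":0,"ay":0,"dx":0,"dy":0,"dz":-50,"az":0,"hand":41},
    {"ax":0,"ay":0,"dx":0,"dy":0,"dz":-95,"az":0,"hand":41},
    {"ax":0,"ay":0,"dx":0,"dy":0,"dz":-130,"az":0,"hand":41},
    {"ax":0,"ay":0,"dx":0,"dy":0,"dz":-130,"az":0,"hand":41},
  ],
)

```text
t: 25.45
tool_pos: [0.6319, 0.2913, 0.3342]
orientation: [0.005, -0.051, 0.999, 0.002]
force: [1.1, 0.4, -0.1]
width: 0.0414
gripper_force: 0.0
```

```bash
python3 -c "
from h import *
f=snap('wrist','w11');K,E=f['camera_matrix'],f['extrinsics'];im=f['frame']
o=np.array([630.5,291]);ex=np.array([.996,.087]);ey=np.array([-.087,.996])
def s(x,y,z):
  p=np.append((o+x*ex+y*ey)/1000,z); c=E[:3,:3].T@(p-E[:3,3]); u=K@[c[0],-c[1],-c[2]]; u=(u[:2]/u[2]).round().astype(int)
  return im[u[1],u[0]].tolist() if 0<=u[0]<640 and 0<=u[1]<480 else None
print('blade lengthwise');[print(y,s(-47,y,.024)) for y in range(90,136,3)]
print('blade across');[print(x,s(x,70,.024)) for x in range(-78,-14,3)]
print('stock across');[print(y,s(-55,y,.032)) for y in range(-32,-4,3)]"
```

```text
blade lengthwise
90 [195, 192, 187]
93 [194, 192, 188]
96 [193, 190, 186]
99 [194, 191, 186]
102 [195, 192, 187]
105 [194, 191, 185]
108 [192, 188, 183]
111 [193, 190, 184]
114 [193, 189, 186]
117 [189, 186, 180]
120 [62, 70, 83]
123 [59, 81, 105]
126 [138, 180, 214]
129 [125, 162, 196]
132 [134, 173, 206]
135 [138, 180, 213]
blade across
-78 [98, 126, 150]
-75 [84, 114, 143]
-72 [140, 182, 217]
-69 [34, 33, 33]
-66 [29, 28, 30]
-63 [28, 32, 30]
-60 [50, 48, 47]
-57 [120, 118, 115]
-54 [122, 116, 114]
-51 [123, 122, 118]
-48 [121, 117, 114]
-45 [121, 120, 114]
-42 [118, 114, 110]
-39 [126, 124, 119]
-36 [197, 194, 189]
-33 [197, 195, 190]
-30 [31, 32, 32]
-27 [77, 104, 131]
-24 [143, 184, 219]
-21 [137, 178, 212]
-18 [142, 183, 218]
-15 [140, 182, 217]
stock across
-32 [75, 106, 132]
-29 [82, 110, 135]
-26 [84, 115, 142]
-23 [75, 103, 129]
-20 [35, 34, 34]
-17 [33, 29, 33]
-14 [40, 54, 80]
-11 [37, 48, 75]
-8 [30, 46, 73]
-5 [59, 109, 139]
```

The blade and stock lie inside the recess, within about 2 mm of their nominal place and with dark floor around them. Handing in.

```bash
python3 -c "
from workcell import *
print(sign_off())"
```

```text
the job is handed in; nothing more can be done
None
```

The plane, level, tape and square are each set down and released in their own recesses; the glue bottle and offcut were not touched, and the job was handed in at about 25.5 s of the 115 s allowed, with no verdict shown at hand-in.

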